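# Free the gas trap from the seized yoke clamp

### The job

The black wing knob on the yoke clamp has seized: break it loose with a firm anticlockwise twist and back it off until its pad lets go of the gas trap - feel for that by pulling the trap gently, and do not drag it while the pad still bites. Draw the trap out endways by its brass nut until it is clear of the yoke, let go so that it lies on the rods, then take it again round its middle and lay it down gently, centred, in the empty V cradle. Leave the other trap and the rest of the bench alone.

Things in the scene. Friction and masses are not known exactly. Their poses are not given: they have to be found in the camera images.
- clamp: Fixed yoke clamp: grey base plate 350x100x12 mm with two steel rods along it on which the trap lies, and near one end a dark steel yoke (portal 94 mm wide, 30 thick along x, 114 high, boss on top to 130 mm) astride them. Origin: on the bench under the yoke's middle; x runs along the rods, the way the trap is drawn out; z up. Plate from x=-85 to +265 mm. Portal open 66 mm wide, to 96 mm height.
- rest_mid (a point): Mere point over the rods, 150 mm in x from the yoke's middle, 50 mm above the bench: where the centre of a trap drawn well clear of the yoke lies. Axes as clamp. The rods are 10 mm thick, at y=+-14 mm, their tops 32 mm above the bench, 18 mm below the axis of a trap on them. A trap is clear of the yoke and wholly on the rods with its centre 130 to 200 mm from the yoke.
- knob_grip (a point): Grip point of the black wing knob on top of the yoke, on its vertical axis, 158 mm above the bench. The wing is a bar 64 mm long (the point's x axis), 16 mm thick (y axis) and 30 mm high (142 to 172 mm above the bench) on a 15 mm stem. It may stand at any angle; its height changes by less than 3 mm as it is turned.
- knob (a joint): Angle of the wing knob in rad: 0 as found, growing anticlockwise seen from above (loosening), stop at 5. Seized: about 0.7 Nm breaks it loose, gone within the first 0.5 rad, then under 0.1 Nm turns it. Its screw holds a sprung pad on the trap with 20 to 35 N, which lets go somewhere between 1 and 3.5 rad, unlike each time and unseen. Held, the trap takes over 18 N to slide; let go, 6 to 9 N.
- trap_mid (a point): Centre of the gas trap in the clamp: aluminium tube 44 mm thick, 150 long, paper band, at each end a brass neck (16 mm thick, 12 long) and brass hex nut (24 mm across, 25 long, its middle 99.5 mm from the trap's centre); 224 mm over all, 0.55 to 0.9 kg. x axis along the trap; ends alike. As found its centre lies 19 to 31 mm in clamp +x of the yoke, axis 50 mm up. Unwieldy if lifted by one nut.
- cradle: Empty cradle, fixed: grey base 130x80x10 mm with two 90-degree V rests 12 mm thick at x=+-50 mm (tops about 45 mm above the bench). Origin: on the bench under its middle; x runs along the trap it takes, either way round. A trap lying in it has its axis 45 mm above the bench, at y=0, and its centre at x=0 when centred.
- spare_mid (a point): Centre of another, alike trap that lies in a second, alike cradle beside the empty one: leave it there.
- pad: Round rubber pad, 22 mm wide, at the foot of the clamp screw under the yoke, pressing on the trap's top as found; once it lets go it clears the trap by less than a millimetre or two.
- jar: White plastic jar, 56 mm thick, 75 mm high, standing on the bench; origin at its underside. Not to be disturbed.
- carton: Small cardboard carton 85x55x32 mm on the bench; origin at its underside. Not to be disturbed.
- spanner: Steel spanner 170 mm long, 8 mm thick, lying on the bench; origin at its underside. Not to be disturbed.

How it is judged:
By the outcome, as a careful person would: the job done as asked, in the order asked, and still so for the second after the job is handed in, with the robot touching nothing.
It also fails if it takes over 72 s, if anything falls off the work surface, if the arm or the gripper's body presses on something with over 40 N, if the wrist force passes 120 N, or if a joint passes its speed limit or range.

### The arm

A 6-joint arm with a two-finger parallel gripper is mounted at the origin on the work surface. World frame = base frame: x ahead of the robot, y to its left, z up, the work surface at z = 0. Lengths are in m, angles in rad, forces in N, time in s.
With the tool pointing down it reaches from about 0.275 to 0.725 m from the base axis. Payload 5.6 kg.
Tool frame: the origin (TCP) lies midway between the tips of the shut fingers; the grasp point (between the pads) lies manip.tcp_to_grasp behind it (manip.tcp_to_grasp is the distance from the TCP to the grasp point, in m); z points along the fingers, y is the line along which they close (so a half turn about z gives the same grasp; the last joint's range is limited). The gripper opens to 85 mm and grips with 20 to 120 N. Pads are 22 mm wide; open, the fingers measure 114 mm over their backs; the gripper's body (76 mm by 85 mm) begins 54 mm behind the grasp point. The pads swing forward as they close: fully open they stand 13 mm farther back than shut.
Start: joints at [-1.008, 0.255, 0.108, 0, -1.424, -0.285], TCP at [0.151, -0.529, 0.231] pointing down, gripper open.
Joint ranges: [-2.95, 2.95], [-1.21, 1.97], [-1.09, 1.5], [-2.87, 1.71], [-2.94, -0.07], [-3.05, 3.05]. Speed limits (rad/s): [2.57, 2.57, 3.14, 3.14, 3.14, 3.14].

### API

Orientations are given as a unit quaternion [x, y, z, w].
In Python, from bench import manip, optics, order gives the robot as it stands.
- The arm moves only by the tool apply_moves, never from a script. Its argument "deltas" is a list of rows, each a list of 2 entries, a list of its own where there are three numbers: the shift along the tool's x, y, z in cm, then the turn, a rotation vector about the tool's x, y, z in degrees. A call has 1 to 12 rows; each row is the pose to reach, as a shift and turn from the pose commanded when the call began, along the tool's axes at that moment; what a row does not reach only later rows make up. A row lasts 1/12 s, in which the tool goes at most 41.7 mm and 7.16 degrees, less where a joint would pass 70% of its speed; a pose out of reach is approached as far as the arm can. A call with a gripper value outside its range is refused whole. "fingers" is the finger opening in cm, from 0 to 8.54, set as the call begins (left out, the last holds). The fingers move at their own pace and stop on an object; "force" is the grip in N (left out, the last holds). Time passes only in rows, so rows that repeat a pose let the fingers close. It gives the time, the measured TCP pose, the force, the opening and the grip force at its end, in the units of the state.
- manip.read_state(): the state, without advancing time (a new reading comes with each control period).
- optics.read_camera(name): name is "side" or "top"; returns a dict with "color" (400x640x3 uint8, red, green, blue), "range_z" (400x640 float32, m along the optical axis (not along the pixel's ray), 0 where there is no reading), "K" (3x3 intrinsics, pixels), "R" (3x3) and "t" (3): a world point X has camera coordinates R X + t. Camera axes: x right, y down, z forward; pixel columns grow to the right and rows downward; lengths in m; the calibration is good to about 2 mm. A picture is of the moment at which its call begins.
- order.job_done(): hands the job in; it is judged then, once.
The state is a dict: "time": time; "joint_pos": joint angles; "joint_vel": joint speeds; "effort": joint torques, N m; "position": TCP position; "orientation": TCP orientation; "wrist_force": force on the tool from outside, world axes, zero at the start; "moment": the same for the moment, N m; "gripper_width": finger opening in m; "grasp_force": force on a finger pad.
Only numpy, scipy, OpenCV 4.12 (cv2) and the standard library are available. Lean on these libraries where they do the work, as an engineer would, in place of code of your own. Each camera call takes 0.05 s, during which the arm holds its last target. There are 200 camera calls.

## Working session

There is one attempt and no reset: what is moved stays moved. The work goes in short steps, Python scripts to look and compute and a tool call to move; the robot and the scene stay as the last step left them, time stands still between calls to the robot, and variables do not carry over. Pictures are saved under pics/ and viewed, at most 10 in all, crops included, and the job is handed in when it is done.

Besides the shell and the picture viewer there is one more tool, called after ">>>" as a command line: name --argument value ..., lists and objects as JSON in quotes. apply_moves: Moves the arm, as the interface text tells. Its arguments: {"type":"object","properties":{"deltas":{"type":"array"},"fingers":{"type":"number"},"force":{"type":"number"}},"required":["deltas"]}

```bash
mkdir -p pics; ls; python3 - <<'E'
from bench import manip, optics, order
import cv2, numpy as np
print(manip.read_state(), manip.tcp_to_grasp)
for n in ("top","side"):
    c=optics.read_camera(n); np.savez(f"{n}0.npz",**c)
    print(n,c["K"].tolist(),c["R"].round(4).tolist(),c["t"].round(4).tolist())
    cv2.imwrite(f"pics/{n}0.png",c["color"][:,:,::-1])
E
```

```text
pics
{'time': 0.0, 'joint_pos': array([-1.00840455e+00,  2.55758869e-01,  1.06986080e-01, -4.80957179e-04,
       -1.42386623e+00, -2.84598367e-01]), 'joint_vel': array([ 0.00105141,  0.00043967,  0.001524  , -0.00074632, -0.00067938,
       -0.00118552]), 'effort': array([ 7.58298338e-04, -3.86638534e+01,  2.37938815e+01,  5.36532238e+00,
       -6.25244138e-03, -1.83269140e-05]), 'position': array([ 0.15075281, -0.52842465,  0.23038126]), 'orientation': array([-1.38415382e-01,  9.90373806e-01,  9.37699039e-04, -1.61784094e-04]), 'wrist_force': array([ 0.62805042, -0.6736191 ,  0.11805398]), 'moment': array([ 0.00139504, -0.00583485, -0.01847554]), 'grasp_force': 0.0, 'gripper_width': 0.08533321760543326} 0.0187
top [[406.618953386553, 0.0, 323.6958295108757], [0.0, 406.618953386553, 199.46233118779793], [0.0, 0.0, 1.0]] [[0.0022, -1.0, 0.0018], [-0.9975, -0.0024, -0.071], [0.071, -0.0017, -0.9975]] [0.0026, 0.5309, 1.2115]
side [[506.3804723654353, 0.0, 319.75488397043335], [0.0, 506.3804723654353, 202.6663130212057], [0.0, 0.0, 1.0]] [[-0.9508, -0.3087, -0.0249], [-0.1394, 0.4982, -0.8558], [0.2766, -0.8102, -0.5168]] [0.5029, 0.1811, 1.3411]
```

View pics/top0.png

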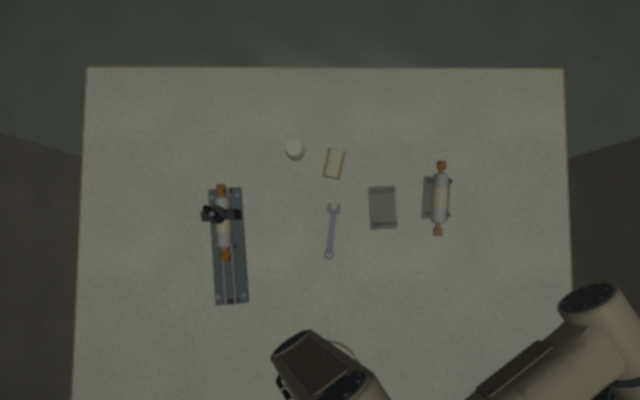

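View pics/side0.png

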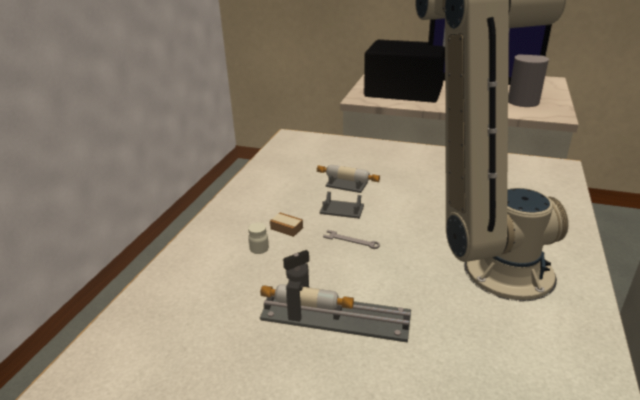

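Top view: clamp at about (228,245) with the yoke and black wing at (222,213), brass nuts at (222,188) and (225,255), the empty cradle at (383,207), and the spare at (440,198). Side view agrees: yoke at (296,285), empty cradle at (342,208).

```bash
cat > h.py <<'E'
import numpy as np, cv2
def load(n,k=0): return dict(np.load(f"{n}{k}.npz"))
def ray(c,uv,z):
    uv=np.atleast_2d(np.asarray(uv,float)); d=(np.c_[uv,np.ones(len(uv))]@np.linalg.inv(c["K"]).T)@c["R"]
    o=-c["R"].T@c["t"]; return o+d*((z-o[2])/d[:,2])[:,None]
def cloud(c):
    v,u=np.mgrid[:400,:640]; z=c["range_z"]
    p=np.stack([u*z,v*z,z],-1)@np.linalg.inv(c["K"]).T
    return (p-c["t"])@c["R"]
def blobs(m,amin=15):
    n,l,s,ce=cv2.connectedComponentsWithStats(m.astype(np.uint8)); return [(ce[i],s[i],l==i) for i in range(1,n) if s[i,4]>=amin]
E
python3 - <<'E'
from h import *
for n in("top","side"):
    c=load(n); P=cloud(c); hsv=cv2.cvtColor(c["color"],cv2.COLOR_RGB2HSV)
    m=(hsv[...,0]>7)&(hsv[...,0]<20)&(hsv[...,1]>130)&(hsv[...,2]>60)&(P[...,2]<.12)&(P[...,2]>.02)
    print(n,"brass")
    for ce,s,l in blobs(m,12): print(ce.round(1),s,np.median(P[l],0).round(4),ray(c,ce,.05).round(4))
    m=(P[...,2]>.135)&(P[...,2]<.2)&(c["range_z"]>0)&(P[...,1]>.1)&(P[...,1]<.4)&(P[...,0]>.3)
    print("knob")
    for ce,s,l in blobs(m,12):
        v,u=np.nonzero(l); print(ce.round(1),s,P[l].min(0).round(3),P[l].max(0).round(3),c["color"][l].mean(0)); print(cv2.minAreaRect(P[l][:,:2].astype(np.float32)))
    # floor check
    print("floor",np.median(P[250:255,300:310] if n=="top" else P[330:340,200:220],(0,1)))
c=load("top")
a=cv2.resize(c["color"][170:315,190:270],None,fx=4,fy=4,interpolation=2)
b=cv2.resize(c["color"][170:315,350:470],None,fx=4,fy=4,interpolation=2)
cv2.imwrite("pics/crop.png",np.hstack([a,b])[:,:800,::-1])
E
```

```text
top brass
[441.1 165.7] [438 162   7  10  49] [ 0.629  -0.3422  0.0552] [[ 0.6301 -0.3445  0.05  ]]
[220.7 189.4] [217 185   8  11  62] [0.5578 0.3051 0.0599] [[0.5577 0.308  0.05  ]]
[224.9 254.5] [222 249   7  11  64] [0.3664 0.2889 0.0604] [[0.3668 0.2919 0.05  ]]
knob
[212.5 213.7] [202 205  22  19 173] [0.457 0.274 0.135] [0.505 0.328 0.178] [33.60693642 33.83236994 32.88439306]
((0.4789014458656311, 0.30299490690231323), (0.063197560608387, 0.023903738707304), 48.642215728759766)
floor [0.37172    0.06188293 0.00041859]
side brass
[321.2 168.5] [318 166   8   6  39] [ 0.632  -0.3372  0.0513] [[ 0.6325 -0.3394  0.05  ]]
[373.9 177.4] [369 175  10   6  48] [ 0.4408 -0.3228  0.051 ] [[ 0.4417 -0.3246  0.05  ]]
[282.3 224.9] [271 221  24  10  74] [0.6451 0.0009 0.0304] [[0.6325 0.0288 0.05  ]]
[267.2 290.9] [261 286  14  11 113] [0.5573 0.3139 0.0576] [[0.5615 0.3068 0.05  ]]
[345.5 301.8] [337 297  16  11 134] [0.3676 0.2977 0.0572] [[0.3701 0.2905 0.05  ]]
knob
[295.5 259.9] [283 250  26  20 359] [0.46  0.278 0.135] [0.508 0.331 0.175] [58.25069638 53.17548747 45.56545961]
((0.48478710651397705, 0.3024311363697052), (0.06296072900295258, 0.020135261118412018), 48.772621154785156)
floor [6.57129394e-01 4.32974236e-01 3.99383684e-04]
```

View pics/crop.png

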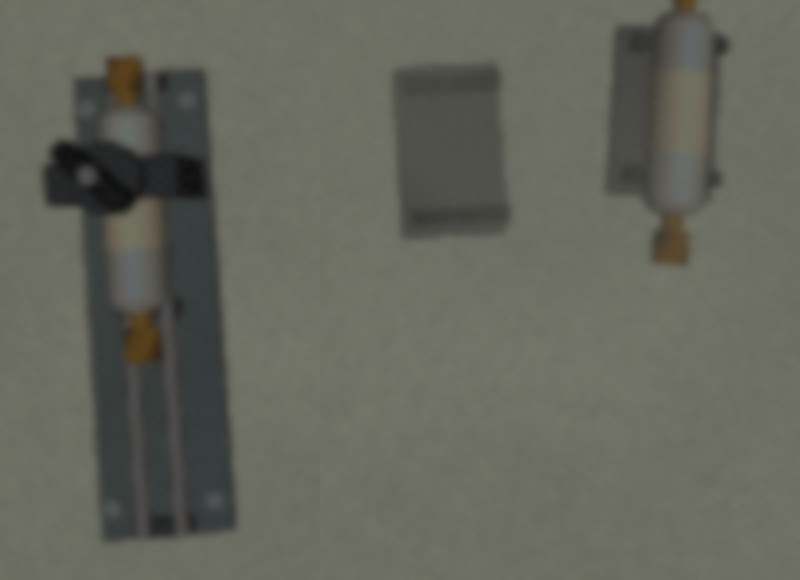

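The crop shows the wing at about 45° (crop (60,150)–(130,200)), with the trap drawn out downwards in the image, i.e. toward the robot. The empty cradle's V rests are at crop rows 78 and 215.

```bash
python3 - <<'E'
from h import *
for n in("top","side"):
    c=load(n); P=cloud(c); Z=P[...,2]; ok=c["range_z"]>0; print(n)
    def rect(name,m,z=None,amin=40):
        for ce,s,l in blobs(m&ok,amin):
            Q=P[l]; 
            if z is not None: v,u=np.nonzero(l); Q=ray(c,np.c_[u,v],z)
            print(name,s[4],[np.round(x,4) for x in cv2.minAreaRect(Q[:,:2].astype(np.float32))],np.median(P[l],0).round(4))
    rect("wing",(Z>.162)&(Z<.2)&(P[...,1]>.25)&(P[...,1]<.36)&(P[...,0]>.4)&(P[...,0]<.56),.172)
    box=(P[...,1]>.2)&(P[...,1]<.38)&(P[...,0]>.2)&(P[...,0]<.65)
    rect("clamp",box&(Z>.006)&(Z<.135),None)
    rect("plate",box&(Z>.006)&(Z<.018),None)
    rect("yoke",box&(Z>.1)&(Z<.122),None,10)
    rect("tubetop",box&(Z>.064)&(Z<.08),.07)
    box=(P[...,1]>-.22)&(P[...,1]<-.08)&(P[...,0]>.38)&(P[...,0]<.62)
    rect("cradle",box&(Z>.005),None); rect("rests",box&(Z>.02),None,8); rect("base",box&(Z>.005)&(Z<.014),None)
    box=(P[...,1]>-.42)&(P[...,1]<-.25)&(P[...,0]>.38)&(P[...,0]<.7)
    rect("spare",box&(Z>.03),None)
    hi=ok&(Z>.005)&(P[...,0]>.3)&(P[...,1]>-.1)&(P[...,1]<.2); rect("other",hi,None)
E
```

```text
top
wing 147 [array([0.482 , 0.2992]), array([0.0627, 0.0167]), np.float64(49.4293)] [0.481  0.2997 0.1701]
clamp 3846 [array([0.3959, 0.2939]), array([0.3563, 0.1019]), np.float64(4.927)] [0.3919 0.2856 0.0148]
plate 1195 [array([0.3953, 0.261 ]), array([0.3496, 0.0358]), np.float64(4.7317)] [0.3781 0.2593 0.0118]
plate 107 [array([0.5369, 0.3442]), array([0.0523, 0.0258]), np.float64(0.8482)] [0.5414 0.3452 0.0119]
plate 632 [array([0.3393, 0.3262]), array([0.2487, 0.0278]), np.float64(5.0719)] [0.3242 0.3261 0.0119]
plate 233 [array([0.2948, 0.2889]), array([0.1236, 0.0183]), np.float64(4.8021)] [0.2909 0.2887 0.0117]
yoke 107 [array([0.4849, 0.2682]), array([0.0297, 0.0275]), np.float64(5.9028)] [0.4857 0.265  0.1132]
yoke 63 [array([0.4785, 0.3381]), array([0.0281, 0.019 ]), np.float64(9.5912)] [0.4772 0.3389 0.1133]
tubetop 103 [array([0.5179, 0.3031]), array([0.0372, 0.0323]), np.float64(12.3478)] [0.5217 0.301  0.0691]
tubetop 277 [array([0.4281, 0.2938]), array([0.0773, 0.0369]), np.float64(5.6036)] [0.4268 0.2942 0.0693]
cradle 1088 [array([ 0.5089, -0.1765]), array([0.1298
[... 2157 characters left out ...]
, np.float64(3.3004)] [ 0.4612 -0.187   0.0305]
base 468 [array([ 0.5122, -0.1745]), array([0.1299, 0.0887]), np.float64(4.0297)] [ 0.5105 -0.1646  0.01  ]
spare 675 [array([ 0.5389, -0.3278]), array([0.0561, 0.226 ]), np.float64(88.5091)] [ 0.5327 -0.3234  0.0532]
other 327 [array([ 1.7751, -0.0672]), array([0.0651, 0.0214]), np.float64(89.4928)] [ 1.7751 -0.0794  0.0495]
other 526 [array([ 0.6566, -0.0266]), array([0.0634, 0.1158]), np.float64(78.0849)] [ 0.6387 -0.0104  0.0303]
other 538 [array([0.681 , 0.0967]), array([0.0565, 0.0559]), np.float64(20.5248)] [0.6746 0.11   0.0491]
other 219 [array([ 0.4406, -0.016 ]), array([0.0416, 0.1711]), np.float64(81.2324)] [ 0.4406 -0.0166  0.0073]
```

```bash
cat >> h.py <<'E'
from scipy.spatial.transform import Rotation as Rn
def go(p,yaw=None):
    """delta (cm, deg, tool axes) from the present pose to TCP p, tool down, tool x at yaw deg"""
    from bench import manip
    s=manip.read_state(); R=Rn.from_quat(s["orientation"]); M=R.as_matrix()
    y0=np.degrees(np.arctan2(M[1,0],M[0,0])); yaw=y0 if yaw is None else yaw
    T=Rn.from_euler("z",yaw,degrees=True)*Rn.from_euler("x",180,degrees=True)
    print("t",round(s["time"],2),"pos",s["position"].round(4),"yaw",y0.round(2),"j",s["joint_pos"].round(3),"F",s["wrist_force"].round(1),"M",s["moment"].round(2),"w",round(s["gripper_width"],4),"g",s["grasp_force"])
    print("delta",(M.T@(np.array(p)-s["position"])*100).round(2),(R.inv()*T).as_rotvec(degrees=True).round(2))
E
python3 -c "
from h import *
go([.483,.300,.231],-131)"
```

```text
t 0.1 pos [ 0.1508 -0.5285  0.2305] yaw -164.09 j [-1.008  0.256  0.107 -0.    -1.424 -0.285] F [ 0.5 -0.3  0.4] M [ 0.04 -0.04 -0.02] w 0.0853 g 0.0
delta [-5.467e+01  7.056e+01  7.000e-02] [ 1.000e-01  2.000e-02 -3.309e+01]
```

>>> apply_moves --deltas '[[[-54.7, 70.6, 0], [0, 0, -33.1]], [[-54.7, 70.6, 0], [0, 0, -33.1]], [[-54.7, 70.6, 0], [0, 0, -33.1]], [[-54.7, 70.6, 0], [0, 0, -33.1]], [[-54.7, 70.6, 0], [0, 0, -33.1]], [[-54.7, 70.6, 0], [0, 0, -33.1]], [[-54.7, 70.6, 0], [0, 0, -33.1]], [[-54.7, 70.6, 0], [0, 0, -33.1]], [[-54.7, 70.6, 0], [0, 0, -33.1]], [[-54.7, 70.6, 0], [0, 0, -33.1]], [[-54.7, 70.6, 0], [0, 0, -33.1]], [[-54.7, 70.6, 0], [0, 0, -33.1]]]' --fingers 5

```text
time: 1.1
position: [0.3367, -0.0627, 0.2314]
orientation: [-0.415, 0.91, 0.0, 0.0]
wrist_force: [1.2, -0.8, 0.2]
gripper_width: 0.0498
grasp_force: 0.0
```

```bash
python3 -c "
from h import *
go([.483,.300,.231],-131)"
```

```text
t 1.1 pos [ 0.3367 -0.0627  0.2314] yaw -130.96 j [ 0.283 -0.173 -0.342 -0.    -1.4   -0.998] F [ 1.2 -0.8  0.2] M [-0.17 -0.2  -0.  ] w 0.0498 g 0.0
delta [-36.98  12.74   0.07] [-0.02  0.04  0.04]
```

>>> apply_moves --deltas '[[[-37, 12.7, 0], [0, 0, 0]], [[-37, 12.7, 0], [0, 0, 0]], [[-37, 12.7, 0], [0, 0, 0]], [[-37, 12.7, 0], [0, 0, 0]], [[-37, 12.7, 0], [0, 0, 0]], [[-37, 12.7, 0], [0, 0, 0]], [[-37, 12.7, 0], [0, 0, 0]], [[-37, 12.7, 0], [0, 0, 0]], [[-37, 12.7, 0], [0, 0, 0]], [[-37, 12.7, 0], [0, 0, 0]], [[-37, 12.7, 0], [0, 0, 0]], [[-37, 12.7, 0], [0, 0, 0]]]'

```text
time: 2.1
position: [0.4835, 0.2984, 0.2299]
orientation: [-0.415, 0.91, -0.0, -0.001]
wrist_force: [0.4, -1.1, -0.1]
gripper_width: 0.0499
grasp_force: 0.0
```

```bash
python3 -c "
from h import *
go([.483,.300,.141],-131)"
```

```text
t 2.1 pos [0.4835 0.2984 0.2299] yaw -130.92 j [ 0.828  0.294  0.157 -0.    -1.437 -1.542] F [ 0.4 -1.1 -0.1] M [-0.03  0.08  0.02] w 0.0499 g 0.0
delta [-0.11  0.14  8.89] [ 0.02 -0.14  0.08]
```

>>> apply_moves --deltas '[[[-0.1, 0.1, 4], [0, 0, 0]], [[-0.1, 0.1, 7], [0, 0, 0]], [[-0.1, 0.1, 8], [0, 0, 0]], [[-0.1, 0.1, 8.9], [0, 0, 0]], [[-0.1, 0.1, 8.9], [0, 0, 0]], [[-0.1, 0.1, 8.9], [0, 0, 0]]]'

```text
time: 2.6
position: [0.4844, 0.2992, 0.1439]
orientation: [-0.415, 0.91, -0.0, 0.001]
wrist_force: [0.0, -0.8, 1.0]
gripper_width: 0.0502
grasp_force: 0.0
```

>>> apply_moves --deltas '[[[0, 0, 0], [0, 0, 0]], [[0, 0, 0], [0, 0, 0]], [[0, 0, 0], [0, 0, 0]], [[0, 0, 0], [0, 0, 0]], [[0, 0, 0], [0, 0, 0]], [[0, 0, 0], [0, 0, 0]]]' --fingers 0 --force 25

```text
time: 3.1
position: [0.4837, 0.3003, 0.1437]
orientation: [-0.415, 0.91, 0.001, 0.001]
wrist_force: [-4.8, 2.4, 5.9]
gripper_width: 0.0159
grasp_force: 27.9
```

```bash
python3 -c "
from h import *
go([.483,.300,.141],-131)"
```

```text
t 3.1 pos [0.4837 0.3003 0.1437] yaw -130.93 j [ 8.300e-01  3.320e-01 -1.100e-02 -1.000e-03 -1.226e+00 -1.544e+00] F [-4.8  2.4  5.9] M [0.82 1.55 0.25] w 0.0159 g 27.87124067544937
delta [0.07 0.04 0.27] [0.03 0.15 0.07]
```

>>> apply_moves --deltas '[[[0, 0.05, 0], [0, 0, 0]], [[0, 0.05, 0], [0, 0, 0]], [[0, 0.05, 0], [0, 0, 0]], [[0, 0.05, 0], [0, 0, -4]], [[0, 0.05, 0], [0, 0, -8]], [[0, 0.05, 0], [0, 0, -12]], [[0, 0.05, 0], [0, 0, -16]], [[0, 0.05, 0], [0, 0, -20]], [[0, 0.05, 0], [0, 0, -24]], [[0, 0.05, 0], [0, 0, -28]], [[0, 0.05, 0], [0, 0, -32]], [[0, 0.05, 0], [0, 0, -36]]]' --force 120

```text
time: 4.1
position: [0.4833, 0.3004, 0.1436]
orientation: [-0.677, 0.736, 0.0, 0.001]
wrist_force: [-5.0, 1.8, 6.4]
gripper_width: 0.014
grasp_force: 117.6
```

```bash
python3 -c "
from h import *
go([.483,.300,.141],-95)"
```

```text
t 4.1 pos [0.4833 0.3004 0.1436] yaw -94.77 j [ 8.310e-01  3.320e-01 -1.100e-02 -1.000e-03 -1.226e+00 -9.140e-01] F [-5.   1.8  6.4] M [0.72 1.42 0.01] w 0.014 g 117.638840675354
delta [0.05 0.03 0.26] [-0.05  0.12  0.23]
```

>>> apply_moves --deltas '[[[0, 0, 0], [0, 0, -6]], [[0, 0, 0], [0, 0, -12]], [[0, 0, 0], [0, 0, -18]], [[0, 0, 0], [0, 0, -24]], [[0, 0, 0], [0, 0, -30]], [[0, 0, 0], [0, 0, -36]], [[0, 0, 0], [0, 0, -42]], [[0, 0, 0], [0, 0, -48]], [[0, 0, 0], [0, 0, -54]], [[0, 0, 0], [0, 0, -60]], [[0, 0, 0], [0, 0, -66]], [[0, 0, 0], [0, 0, -72]]]'

```text
time: 5.1
position: [0.4827, 0.3001, 0.1433]
orientation: [0.98, -0.197, -0.0, -0.001]
wrist_force: [-5.1, 0.7, 6.1]
gripper_width: 0.014
grasp_force: 117.7
```

>>> apply_moves --deltas '[[[0, 0, 0], [0, 0, -6]], [[0, 0, 0], [0, 0, -12]], [[0, 0, 0], [0, 0, -18]], [[0, 0, 0], [0, 0, -24]], [[0, 0, 0], [0, 0, -30]], [[0, 0, 0], [0, 0, -36]], [[0, 0, 0], [0, 0, -42]], [[0, 0, 0], [0, 0, -48]], [[0, 0, 0], [0, 0, -54]], [[0, 0, 0], [0, 0, -60]], [[0, 0, 0], [0, 0, -66]], [[0, 0, 0], [0, 0, -72]]]'

```text
time: 6.1
position: [0.4828, 0.2995, 0.1433]
orientation: [0.909, 0.417, -0.0, -0.0]
wrist_force: [-4.8, 0.3, 5.5]
gripper_width: 0.0142
grasp_force: 117.7
```

>>> apply_moves --deltas '[[[0, 0, 0], [0, 0, -6]], [[0, 0, 0], [0, 0, -12]], [[0, 0, 0], [0, 0, -18]], [[0, 0, 0], [0, 0, -24]], [[0, 0, 0], [0, 0, -30]], [[0, 0, 0], [0, 0, -36]], [[0, 0, 0], [0, 0, -40]], [[0, 0, 0], [0, 0, -40]]]'

```text
time: 6.77
position: [0.4831, 0.2993, 0.1433]
orientation: [0.712, 0.702, 0.0, 0.0]
wrist_force: [-3.4, -0.2, 6.2]
gripper_width: 0.0142
grasp_force: 117.7
```

```bash
python3 -c "
from h import *
go([.483,.300,.141],89)"
```

```text
t 6.77 pos [0.4831 0.2993 0.1433] yaw 89.25 j [ 0.83   0.332 -0.012  0.    -1.227  2.298] F [-3.4 -0.2  6.2] M [-0.23  1.45  0.08] w 0.0142 g 117.68736004829407
delta [ 0.07 -0.01  0.23] [0.01 0.01 0.25]
```

>>> apply_moves --deltas '[[[0, 0, 0], [0, 0, 0]], [[0, 0, 0], [0, 0, 0]], [[0, 0, 0], [0, 0, 0]], [[0, 0, -2], [0, 0, 0]], [[0, 0, -5], [0, 0, 0]], [[0, 0, -7], [0, 0, 0]], [[0, 0, -7], [0, 0, 0]]]' --fingers 5 --force 20

```text
time: 7.35
position: [0.4856, 0.3006, 0.2174]
orientation: [0.713, 0.701, 0.004, 0.001]
wrist_force: [0.1, 0.6, -1.2]
gripper_width: 0.0499
grasp_force: 0.0
```

```bash
python3 -c "
from h import *
go([.364,.2907,.12],4.9)"
```

```text
t 7.35 pos [0.4856 0.3006 0.2174] yaw 89.02 j [ 8.300e-01  2.950e-01  1.260e-01  2.000e-03 -1.393e+00  2.294e+00] F [ 0.1  0.6 -1.2] M [ 0.02 -0.07  0.01] w 0.0499 g 0.0
delta [ -1.24 -12.21   9.64] [ 0.15 -0.54 84.12]
```

>>> apply_moves --deltas '[[[-0.3, -4, 0], [0, 0, 7]], [[-0.6, -8, 0], [0, 0, 14]], [[-1.2, -12.2, 0], [0, 0, 21]], [[-1.2, -12.2, 3], [0, 0, 28]], [[-1.2, -12.2, 6], [0, 0, 35]], [[-1.2, -12.2, 8], [0, 0, 42]], [[-1.2, -12.2, 9.6], [0, 0, 49]], [[-1.2, -12.2, 9.6], [0, 0, 56]], [[-1.2, -12.2, 9.6], [0, 0, 63]], [[-1.2, -12.2, 9.6], [0, 0, 70]], [[-1.2, -12.2, 9.6], [0, 0, 77]], [[-1.2, -12.2, 9.6], [0, 0, 84]]]'

```text
time: 8.35
position: [0.3611, 0.2895, 0.1159]
orientation: [0.999, 0.041, -0.0, 0.0]
wrist_force: [-0.0, 0.2, 1.0]
gripper_width: 0.0499
grasp_force: 0.0
```

```bash
python3 - <<'E'
from h import *
from bench import optics
for n in("top","side"):
    c=optics.read_camera(n); np.savez(f"{n}1.npz",**c)
    P=cloud(c); Z=P[...,2]
    for ce,s,l in blobs((Z>.162)&(Z<.18)&(abs(P[...,1]-.3)<.05)&(abs(P[...,0]-.484)<.05),40):
        v,u=np.nonzero(l); print(n,s[4],cv2.minAreaRect(ray(c,np.c_[u,v],.172)[:,:2].astype(np.float32)))
a=load("top",1)["color"][150:320,180:280]; b=load("side",1)["color"][210:350,230:430]
a=cv2.resize(a,None,fx=3,fy=3); b=cv2.resize(b,(400,510))
cv2.imwrite("pics/c1.png",np.hstack([a[:510],b])[:,:,::-1])
go([.364,.2907,.036],4.9)
E
```

```text
top 140 ((0.4821319878101349, 0.29895615577697754), (0.013204196467995644, 0.06340306252241135), 0.13203532993793488)
side 149 ((0.4807493984699249, 0.3097226023674011), (0.07038262486457825, 0.018644608557224274), 89.42589569091797)
t 8.45 pos [0.3611 0.2895 0.116 ] yaw 4.93 j [ 1.016  0.155 -0.323  0.    -1.093  0.641] F [-0.1 -0.   0. ] M [0.03 0.05 0.04] w 0.0501 g 0.0
delta [ 0.3 -0.1  8. ] [0.01 0.01 0.03]
```

View pics/c1.png

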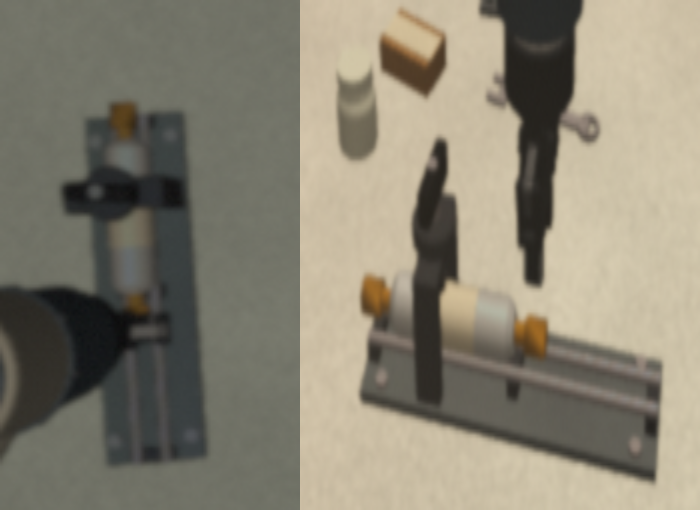

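The wing now lies along world y (crop (70–180,193)), so it turned about 220° with the gripper, and the fingers stand over the near nut (right half, (535,335)). Next I go down and grip the nut.

>>> apply_moves --deltas '[[[0.3, -0.1, 3.5], [0, 0, 0]], [[0.3, -0.1, 6], [0, 0, 0]], [[0.3, -0.1, 7.5], [0, 0, 0]], [[0.3, -0.1, 8], [0, 0, 0]], [[0.3, -0.1, 8], [0, 0, 0]], [[0.3, -0.1, 8], [0, 0, 0]]]'

```text
time: 8.95
position: [0.3645, 0.2913, 0.0369]
orientation: [0.999, 0.045, 0.0, -0.0]
wrist_force: [1.0, -0.0, 0.7]
gripper_width: 0.0499
grasp_force: 0.0
```

>>> apply_moves --deltas '[[[0, 0, 0], [0, 0, 0]], [[0, 0, 0], [0, 0, 0]], [[0, 0, 0], [0, 0, 0]], [[0, 0, 0], [0, 0, 0]], [[0, 0, 0], [0, 0, 0]], [[0, 0, 0], [0, 0, 0]]]' --fingers 0 --force 40

```text
time: 9.45
position: [0.3643, 0.2902, 0.0375]
orientation: [0.999, 0.044, 0.0, 0.0]
wrist_force: [-0.5, -3.7, 5.6]
gripper_width: 0.0226
grasp_force: 38.8
```

```bash
python3 -c "
from h import *
go([.364,.2907,.036],4.9)"
```

```text
t 9.45 pos [0.3643 0.2902 0.0375] yaw 5.05 j [ 1.011e+00  2.500e-01 -4.350e-01  1.000e-03 -8.870e-01  6.470e-01] F [-0.5 -3.7  5.6] M [-1.49  0.09 -0.12] w 0.0226 g 38.83536100387573
delta [-0.03 -0.05  0.15] [ 0.04 -0.05  0.15]
```

>>> apply_moves --deltas '[[[-0.05, 0.05, 0], [0, 0, 0]], [[-0.1, 0.05, 0], [0, 0, 0]], [[-0.15, 0.05, 0], [0, 0, 0]], [[-0.2, 0.05, 0], [0, 0, 0]], [[-0.2, 0.05, 0], [0, 0, 0]]]'

```text
time: 9.87
position: [0.3638, 0.2903, 0.0377]
orientation: [0.999, 0.044, 0.002, -0.0]
wrist_force: [5.9, -3.4, 4.5]
gripper_width: 0.0224
grasp_force: 39.1
```

```bash
python3 -c "
from h import *
go([.364,.2907,.036],4.9)"
```

```text
t 9.87 pos [0.3638 0.2903 0.0377] yaw 5.08 j [ 1.014  0.247 -0.439  0.003 -0.883  0.643] F [ 5.9 -3.4  4.5] M [-1.58 -2.13 -0.15] w 0.0224 g 39.109548926353455
delta [ 0.02 -0.04  0.17] [-0.02 -0.2   0.18]
```

>>> apply_moves --deltas '[[[-0.05, 0, 0], [0, 0, 0]], [[-0.1, 0, 0], [0, 0, 0]], [[-0.15, 0, 0], [0, 0, 0]], [[-0.2, 0, 0], [0, 0, 0]], [[-0.2, 0, 0], [0, 0, 0]]]'

```text
time: 10.28
position: [0.362, 0.2904, 0.0378]
orientation: [0.999, 0.044, 0.002, -0.0]
wrist_force: [6.4, -4.3, 3.6]
gripper_width: 0.0224
grasp_force: 39.2
```

```bash
python3 -c "
from h import *
go([.364,.2907,.036],4.9)"
```

```text
t 10.28 pos [0.362  0.2904 0.0378] yaw 5.08 j [ 1.017  0.244 -0.442  0.004 -0.881  0.64 ] F [ 6.4 -4.3  3.6] M [-1.51 -2.28 -0.17] w 0.0224 g 39.1848224401474
delta [ 0.2  -0.01  0.18] [-0.05 -0.23  0.18]
```

The trap slides at 6–7 N, so the pad has let go. Drawing it out.

>>> apply_moves --deltas '[[[-0.3, 0, 0], [0, 0, 0]], [[-0.8, 0, 0], [0, 0, 0]], [[-1.4, 0, 0], [0, 0, 0]], [[-2, 0, 0], [0, 0, 0]], [[-2.6, 0, 0], [0, 0, 0]], [[-3.2, 0, 0], [0, 0, 0]], [[-3.8, 0, 0], [0, 0, 0]], [[-4.4, 0, 0], [0, 0, 0]], [[-5, 0, 0], [0, 0, 0]], [[-5.6, 0, 0], [0, 0, 0]], [[-6.2, 0, 0], [0, 0, 0]], [[-6.6, 0, 0], [0, 0, 0]]]'

```text
time: 11.28
position: [0.2956, 0.2845, 0.0376]
orientation: [0.999, 0.044, 0.002, -0.0]
wrist_force: [8.2, -4.3, 4.7]
gripper_width: 0.0226
grasp_force: 39.2
```

```bash
python3 -c "
from h import *
go([.2275,.279,.0378],4.9)"
```

```text
t 11.28 pos [0.2956 0.2845 0.0376] yaw 5.1 j [ 1.155  0.148 -0.57   0.004 -0.85   0.503] F [ 8.2 -4.3  4.7] M [-1.59 -2.65 -0.19] w 0.0226 g 39.23324704170227
delta [-6.83 -0.05 -0.04] [-0.04 -0.2   0.2 ]
```

>>> apply_moves --deltas '[[[-0.4, 0, 0], [0, 0, 0]], [[-1, 0, 0], [0, 0, 0]], [[-1.6, 0, 0], [0, 0, 0]], [[-2.2, 0, 0], [0, 0, 0]], [[-2.8, 0, 0], [0, 0, 0]], [[-3.4, 0, 0], [0, 0, 0]], [[-4, 0, 0], [0, 0, 0]], [[-4.6, 0, 0], [0, 0, 0]], [[-5.2, 0, 0], [0, 0, 0]], [[-5.8, 0, 0], [0, 0, 0]], [[-6.4, 0, 0], [0, 0, 0]], [[-6.6, 0, 0], [0, 0, 0]]]'

```text
time: 12.28
position: [0.2295, 0.2787, 0.0375]
orientation: [0.999, 0.045, 0.001, -0.0]
wrist_force: [7.5, -5.0, 5.1]
gripper_width: 0.0226
grasp_force: 39.4
```

>>> apply_moves --deltas '[[[0, 0, 0], [0, 0, 0]], [[0, 0, 0], [0, 0, 0]], [[0, 0, 0], [0, 0, 0]], [[0, 0, -1], [0, 0, 0]], [[0, 0, -4], [0, 0, 0]], [[0, 0, -7], [0, 0, 0]], [[0, 0, -10], [0, 0, 0]], [[0, 0, -12], [0, 0, 0]], [[0, 0, -12], [0, 0, 0]]]' --fingers 5 --force 20

```text
time: 13.03
position: [0.2297, 0.2812, 0.1605]
orientation: [0.999, 0.044, 0.002, -0.004]
wrist_force: [0.1, 0.4, -0.3]
gripper_width: 0.05
grasp_force: 0.0
```

```bash
python3 - <<'E'
from h import *
from bench import optics
for n in("top","side"):
    c=optics.read_camera(n); np.savez(f"{n}2.npz",**c)
    P=cloud(c); Z=P[...,2]; hsv=cv2.cvtColor(c["color"],cv2.COLOR_RGB2HSV)
    m=(hsv[...,0]>7)&(hsv[...,0]<20)&(hsv[...,1]>130)&(hsv[...,2]>60)&(Z<.12)&(Z>.02)&(P[...,1]>.2)
    for ce,s,l in blobs(m,12): print(n,ce.round(1),s[4],np.median(P[l],0).round(4),ray(c,ce,.055).round(4))
    for ce,s,l in blobs((Z>.06)&(Z<.08)&(P[...,1]>.2)&(P[...,0]<.45),40): print("tube",s[4],cv2.minAreaRect(P[l][:,:2].astype(np.float32)))
a=load("top",2)["color"][150:320,180:280]; b=load("side",2)["color"][210:350,230:430]
cv2.imwrite("pics/c2.png",np.hstack([cv2.resize(a,None,fx=3,fy=3),cv2.resize(b,(500,510))])[:,:800,::-1])
go([.335,.288,.12],4.9)
E
```

```text
top [223.8 235.4] 70 [0.4237 0.2938 0.0593] [[0.4225 0.295  0.055 ]]
top [228.3 301.4] 64 [0.2331 0.2767 0.0598] [[0.233  0.2783 0.055 ]]
tube 667 ((0.32834747433662415, 0.28732186555862427), (0.15132023394107819, 0.04071903973817825), 5.904146194458008)
side [322.4 298.6] 124 [0.423  0.3024 0.0571] [[0.4234 0.3006 0.055 ]]
side [404.3 310.1] 144 [0.2331 0.2866 0.0576] [[0.2337 0.2845 0.055 ]]
tube 773 ((0.32892274856567383, 0.29165351390838623), (0.14857113361358643, 0.03933577984571457), 5.402289867401123)
t 13.13 pos [0.2285 0.2791 0.1567] yaw 5.01 j [ 1.326e+00 -9.100e-02 -4.690e-01 -1.000e-03 -1.191e+00  3.320e-01] F [-0.4 -0.9 -0.5] M [-0.04  0.05  0.03] w 0.05 g 0.0
delta [10.69  0.05  3.67] [-0.12 -0.    0.11]
```

View pics/c2.png

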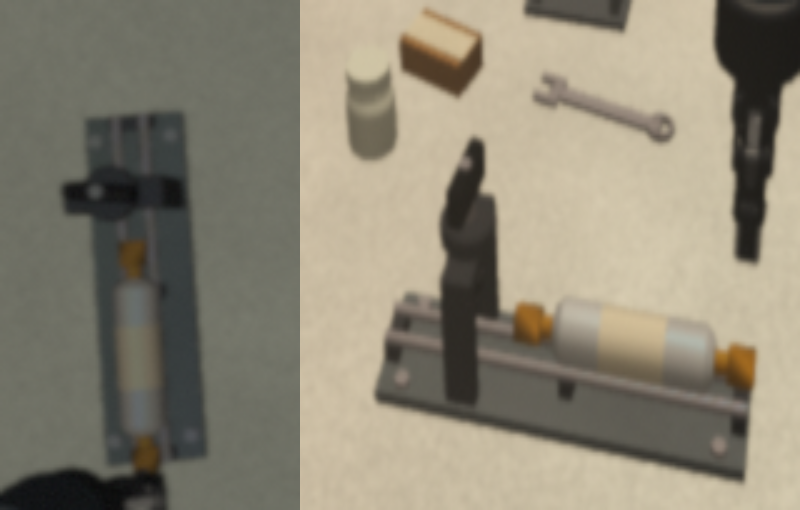

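The trap lies on the rods, clear of the yoke: nuts at (133,258) and (147,455) in the left half, centre about 157 mm from the yoke. Taking it by the middle.

>>> apply_moves --deltas '[[[4, 0, 0], [0, 0, 0]], [[8, 0, 0], [0, 0, 0]], [[10, 0, 0.5], [0, 0, 0]], [[10.05, 0.02, 3.7], [0, 0, 0]], [[10.05, 0.02, 3.7], [0, 0, 0]], [[10.05, 0.02, 3.7], [0, 0, 0]]]' --fingers 8.5

```text
time: 13.63
position: [0.3277, 0.2852, 0.1172]
orientation: [0.999, 0.043, -0.002, 0.003]
wrist_force: [-0.0, 0.4, 1.3]
gripper_width: 0.0848
grasp_force: 0.0
```

```bash
python3 -c "
from h import *
go([.3286,.2876,.028],5)"
```

```text
t 13.63 pos [0.3277 0.2852 0.1172] yaw 4.97 j [ 1.079e+00  1.040e-01 -3.810e-01 -1.000e-03 -1.093e+00  5.790e-01] F [-0.   0.4  1.3] M [ 0.06 -0.03 -0.01] w 0.0848 g 0.0
delta [ 0.15 -0.28  8.92] [ 0.29  0.22 -0.03]
```

>>> apply_moves --deltas '[[[0.1, -0.1, 3.5], [0, 0, 0]], [[0.1, -0.1, 6.5], [0, 0, 0]], [[0.1, -0.1, 8], [0, 0, 0]], [[0.1, -0.1, 8.9], [0, 0, 0]], [[0.1, -0.1, 8.9], [0, 0, 0]], [[0.1, -0.1, 8.9], [0, 0, 0]]]'

```text
time: 14.13
position: [0.3295, 0.2887, 0.0312]
orientation: [0.999, 0.044, 0.0, -0.0]
wrist_force: [0.6, 0.1, 0.5]
gripper_width: 0.0847
grasp_force: 0.0
```

```bash
python3 -c "
from h import *
go([.3286,.2876,.028],5)"
```

```text
t 14.13 pos [0.3295 0.2887 0.0312] yaw 5.1 j [ 1.08e+00  2.10e-01 -5.10e-01  1.00e-03 -8.50e-01  5.79e-01] F [0.6 0.1 0.5] M [ 0.04 -0.03 -0.03] w 0.0847 g 0.0
delta [-0.1   0.1   0.32] [-0.02 -0.04  0.1 ]
```

Small correction, then close.

>>> apply_moves --deltas '[[[-0.1, 0.1, 0.2], [0, 0, 0]], [[-0.1, 0.1, 0.2], [0, 0, 0]], [[-0.1, 0.1, 0.2], [0, 0, 0]], [[-0.1, 0.1, 0.2], [0, 0, 0]], [[-0.1, 0.1, 0.2], [0, 0, 0]], [[-0.1, 0.1, 0.2], [0, 0, 0]]]' --fingers 0 --force 60

```text
time: 14.63
position: [0.3289, 0.2867, 0.0293]
orientation: [0.999, 0.044, 0.0, 0.0]
wrist_force: [-1.8, -3.6, 8.2]
gripper_width: 0.0424
grasp_force: 60.0
```

```bash
python3 -c "
from h import *
go([.3286,.2876,.028],5)"
```

```text
t 14.63 pos [0.3289 0.2867 0.0293] yaw 5.05 j [ 1.079e+00  2.090e-01 -5.170e-01  1.000e-03 -8.440e-01  5.790e-01] F [-1.8 -3.6  8.2] M [-1.13  0.63  0.04] w 0.0424 g 59.97238755226135
delta [-0.03 -0.09  0.13] [ 0.03 -0.04  0.05]
```

>>> apply_moves --deltas '[[[0, 0, -0.3], [0, 0, 0]], [[0, 0, -1], [0, 0, 0]], [[0, 0, -2.5], [0, 0, 0]], [[0, 0, -4], [0, 0, 0]], [[0, 0, -6], [0, 0, 0]], [[0, 0, -8], [0, 0, 0]], [[0, 0, -9.5], [0, 0, 0]], [[0, 0, -10], [0, 0, 0]], [[0, 0, -10], [0, 0, 0]], [[0, 0, -10], [0, 0, 0]]]'

```text
time: 15.47
position: [0.328, 0.2865, 0.1273]
orientation: [0.999, 0.044, -0.001, 0.0]
wrist_force: [-0.0, -0.7, -6.9]
gripper_width: 0.0427
grasp_force: 62.3
```

```bash
python3 - <<'E'
from h import *
from bench import optics
for n in("top","side"):
    c=optics.read_camera(n); np.savez(f"{n}3.npz",**c)
    P=cloud(c); Z=P[...,2]; hsv=cv2.cvtColor(c["color"],cv2.COLOR_RGB2HSV)
    m=(hsv[...,0]>7)&(hsv[...,0]<20)&(hsv[...,1]>130)&(hsv[...,2]>60)&(Z<.2)&(Z>.1)&(P[...,1]>.2)
    for ce,s,l in blobs(m,12): print(n,ce.round(1),s[4],np.median(P[l],0).round(4),ray(c,ce,.15).round(4))
go([.5105,-.1757,.13],3.8)
E
```

```text
top [215.3 236.5] 80 [0.4227 0.2929 0.1571] [[0.4213 0.2947 0.15  ]]
top [219.7 308.7] 76 [0.2317 0.2772 0.1578] [[0.2307 0.2791 0.15  ]]
side [322.1 265.8] 124 [0.4219 0.302  0.1541] [[0.4228 0.2975 0.15  ]]
side [407.7 276.2] 144 [0.2314 0.2864 0.155 ] [[0.2329 0.2803 0.15  ]]
t 15.57 pos [0.3279 0.2862 0.1268] yaw 5.0 j [ 1.080e+00  9.400e-02 -3.650e-01 -1.000e-03 -1.115e+00  5.790e-01] F [-0.5  0.1 -6.5] M [-0.02 -0.01  0.04] w 0.0421 g 62.339733839035034
delta [14.17 47.6  -0.25] [0.12 0.13 1.2 ]
```

```bash
python3 - <<'E'
from h import *
a=np.radians(3.7); ux=np.array([np.cos(a),np.sin(a)]); uy=np.array([-ux[1],ux[0]])
for k in (0,3):
  for n in("top","side"):
    c=load(n,k); P=cloud(c).reshape(-1,3); d=P[:,:2]-[.5105,-.1755]; x,y,z=d@ux,d@uy,P[:,2]
    m=(abs(x)<.09)&(abs(y)<.065)
    for lo,hi in((.008,.0115),(.03,.05),(.038,.05)):
        q=m&(z>lo)&(z<hi)
        for s in (-1,1):
            r=q&(x*s>0) if lo>.02 else q
            if r.sum()>3: print(k,n,lo,r.sum(),"x",np.percentile(x[r]*1e3,[0,3,50,97,100]).round(1),"y",np.percentile(y[r]*1e3,[0,3,50,97,100]).round(1))
E
```

```text
0 top 0.008 473 x [-66.4 -63.5   0.   59.5  62.6] y [-38.  -34.7   2.8  40.1  42.4]
0 top 0.008 473 x [-66.4 -63.5   0.   59.5  62.6] y [-38.  -34.7   2.8  40.1  42.4]
0 top 0.03 56 x [-57.7 -57.5 -51.7 -45.8 -45.5] y [-34.7 -32.6 -14.9  36.8  37.2]
0 top 0.03 51 x [42.1 42.8 47.3 53.1 53.5] y [-33.6 -33.1 -16.5  35.8  37.7]
0 top 0.038 34 x [-57.5 -57.3 -51.7 -45.7 -45.5] y [-34.7 -33.6 -21.5  37.1  37.2]
0 top 0.038 31 x [42.1 42.7 48.4 52.3 52.8] y [-33.6 -33.3 -21.7  35.7  35.8]
0 side 0.008 291 x [-63.3 -61.    1.9  60.4  66.2] y [-40.5 -36.7   7.6  41.2  45.3]
0 side 0.008 291 x [-63.3 -61.    1.9  60.4  66.2] y [-40.5 -36.7   7.6  41.2  45.3]
0 side 0.03 43 x [-55.1 -54.8 -48.3 -42.8 -42.6] y [-33.7 -29.6 -16.4  39.   41.4]
0 side 0.03 46 x [44.9 45.5 51.  57.2 57.8] y [-36.  -33.1 -16.   39.8  42. ]
0 side 0.038 22 x [-55.1 -54.7 -49.2 -42.7 -42.6] y [-29.9 -29.3 -17.2  40.   41.4]
0 side 0.038 24 x [45.3 46.2 51.6 56.5 57.2] y [-33.6 -31.7   3.8  40.9  42. ]
3 top 0.008 448 x [-66.6 -63.7  -2.3  59.8  62.9] y [-38.2 -34.8   0.1  39.3  41.9]
3 top 0.008 448 x [-66.6 -63.7  -2.3  59.8  62.9] y [-38.2 -34.8   0.1  39.3  41.9]
3 top 0.03 54 x [-57.7 -57.3 -51.6 -45.8 -45.5] y [-35.9 -33.2 -14.9  36.6  37. ]
3 top 0.03 55 x [42.  42.7 48.6 53.5 53.6] y [-33.8 -32.7 -14.1  35.6  37.5]
3 top 0.038 32 x [-57.4 -55.9 -51.5 -45.7 -45.5] y [-34.8 -32.3  26.   36.5  37. ]
3 top 0.038 25 x [42.  42.3 48.3 52.5 52.7] y [-33.8 -33.  -24.2  35.5  35.9]
3 side 0.008 165 x [-20.6 -12.5  22.1  64.2  66.4] y [-37.3 -36.   13.6  42.1  45.1]
3 side 0.008 165 x [-20.6 -12.5  22.1  64.2  66.4] y [-37.3 -36.   13.6  42.1  45.1]
3 side 0.03 45 x [45.3 46.3 51.7 57.3 57.8] y [-35.6 -31.7 -18.5  38.8  41.8]
3 side 0.038 22 x [45.3 45.9 51.9 57.3 57.8] y [-35.6 -32.    3.7  40.4  41.8]
```

```bash
python3 -c "
from h import *
go([.5108,-.1733,.127],3.7)"
```

```text
t 15.57 pos [0.3279 0.2862 0.1268] yaw 5.0 j [ 1.080e+00  9.400e-02 -3.650e-01 -1.000e-03 -1.115e+00  5.790e-01] F [-0.5  0.1 -6.5] M [-0.02 -0.01  0.04] w 0.0421 g 62.339733839035034
delta [14.22 47.37  0.05] [0.12 0.13 1.3 ]
```

>>> apply_moves --deltas '[[[0.2, 0.7, 0], [0, 0, 0]], [[0.6, 2, 0], [0, 0, 0]], [[1.2, 4, 0], [0, 0, 0]], [[2, 6.6, 0], [0, 0, 0]], [[2.9, 9.6, 0], [0, 0, 0]], [[3.8, 12.6, 0], [0, 0, 0]], [[4.7, 15.6, 0], [0, 0, 0.3]], [[5.6, 18.6, 0], [0, 0, 0.5]], [[6.5, 21.6, 0], [0, 0, 0.7]], [[7.4, 24.6, 0], [0, 0, 0.9]], [[8.3, 27.6, 0], [0, 0, 1.1]], [[9.2, 30.6, 0], [0, 0, 1.3]]]'

```text
time: 16.57
position: [0.4467, -0.0117, 0.1275]
orientation: [0.999, 0.032, -0.001, 0.0]
wrist_force: [0.3, 1.0, -6.8]
gripper_width: 0.0419
grasp_force: 62.2
```

>>> apply_moves --deltas '[[[0.9, 3, 0], [0, 0, 0]], [[1.8, 6, 0], [0, 0, 0]], [[2.6, 9, 0], [0, 0, 0]], [[3.4, 11.6, 0], [0, 0, 0]], [[4.1, 13.8, 0], [0, 0, 0]], [[4.6, 15.4, 0], [0, 0, 0]], [[4.8, 16.2, 0], [0, 0, 0]], [[4.9, 16.6, 0], [0, 0, 0]], [[4.9, 16.6, 0], [0, 0, 0]], [[4.9, 16.6, 0], [0, 0, 0]]]'

```text
time: 17.4
position: [0.5062, -0.1717, 0.1278]
orientation: [0.999, 0.032, -0.001, -0.0]
wrist_force: [-0.1, -0.1, -8.0]
gripper_width: 0.0423
grasp_force: 62.4
```

```bash
python3 - <<'E'
from h import *
from bench import optics
go([.5108,-.1733,.05],3.7)
for n in("top","side"):
    c=optics.read_camera(n); np.savez(f"{n}4.npz",**c)
    P=cloud(c); Z=P[...,2]; hsv=cv2.cvtColor(c["color"],cv2.COLOR_RGB2HSV)
    m=(hsv[...,0]>7)&(hsv[...,0]<20)&(hsv[...,1]>130)&(hsv[...,2]>60)&(Z<.2)&(Z>.1)
    for ce,s,l in blobs(m,12): print(n,ce.round(1),s[4],np.median(P[l],0).round(4),ray(c,ce,.15).round(4))
E
```

```text
t 17.4 pos [ 0.5062 -0.1717  0.1278] yaw 3.72 j [-3.400e-02  2.800e-01 -1.260e-01 -1.000e-03 -1.165e+00  1.670e+00] F [-0.1 -0.1 -8. ] M [0.04 0.   0.04] w 0.0423 g 62.35851287841797
delta [0.46 0.2  7.78] [-0.03  0.06  0.02]
top [390.8 243. ] 40 [ 0.4051 -0.1751  0.1585] [[ 0.4049 -0.1763  0.15  ]]
side [312.1 166.1] 57 [ 0.5995 -0.156   0.1539] [[ 0.6029 -0.1635  0.15  ]]
side [373.4 172.4] 76 [ 0.4101 -0.1673  0.1539] [[ 0.412  -0.1727  0.15  ]]
```

>>> apply_moves --deltas '[[[0.3, 0.2, 1], [0, 0, 0]], [[0.5, 0.3, 3], [0, 0, 0]], [[0.5, 0.3, 5], [0, 0, 0]], [[0.5, 0.3, 7], [0, 0, 0]], [[0.5, 0.3, 8.2], [0, 0, 0]], [[0.5, 0.3, 9], [0, 0, 0]], [[0.5, 0.3, 9], [0, 0, 0]], [[0.5, 0.3, 9], [0, 0, 0]]]'

```text
time: 18.17
position: [0.5122, -0.1747, 0.0383]
orientation: [0.999, 0.033, -0.0, 0.0]
wrist_force: [0.9, 0.1, -5.7]
gripper_width: 0.0422
grasp_force: 62.3
```

```bash
python3 - <<'E'
from h import *
from bench import optics
go([.512,-.1745,.0243],3.7)
for n in("top","side"):
    c=optics.read_camera(n); np.savez(f"{n}5.npz",**c)
    P=cloud(c); Z=P[...,2]; hsv=cv2.cvtColor(c["color"],cv2.COLOR_RGB2HSV)
    m=(hsv[...,0]>7)&(hsv[...,0]<20)&(hsv[...,1]>130)&(hsv[...,2]>60)&(Z<.2)&(Z>.035)&(P[...,1]<-.1)
    for ce,s,l in blobs(m,12): print(n,ce.round(1),s[4],np.median(P[l],0).round(4),ray(c,ce,.055).round(4))
a=load("top",5)["color"][130:270,340:470]; b=load("side",5)["color"][150:230,290:400]
cv2.imwrite("pics/c5.png",np.hstack([cv2.resize(a,(360,390)),cv2.resize(b,(440,390),interpolation=cv2.INTER_CUBIC)])[:,:800,::-1])
E
```

```text
t 18.17 pos [ 0.5122 -0.1747  0.0383] yaw 3.76 j [-0.039  0.377 -0.24   0.    -0.954  1.675] F [ 0.9  0.1 -5.7] M [-0.04 -0.13 -0.03] w 0.0422 g 62.32138395309448
delta [-0.01 -0.02  1.4 ] [0.02 0.01 0.06]
top [441.4 165.7] 46 [ 0.6298 -0.3428  0.0556] [[ 0.6293 -0.3438  0.055 ]]
top [386.9 238.7] 38 [ 0.4135 -0.1784  0.0697] [[ 0.414  -0.1807  0.055 ]]
side [321.2 168.5] 39 [ 0.6309 -0.3383  0.052 ] [[ 0.6294 -0.3302  0.055 ]]
side [373.9 177.4] 48 [ 0.4408 -0.3237  0.0512] [[ 0.4398 -0.3155  0.055 ]]
side [311.4 190.4] 51 [ 0.6064 -0.16    0.0652] [[ 0.6131 -0.1768  0.055 ]]
side [370.9 196.6] 60 [ 0.4165 -0.1713  0.0664] [[ 0.4207 -0.1891  0.055 ]]
```

View pics/c5.png

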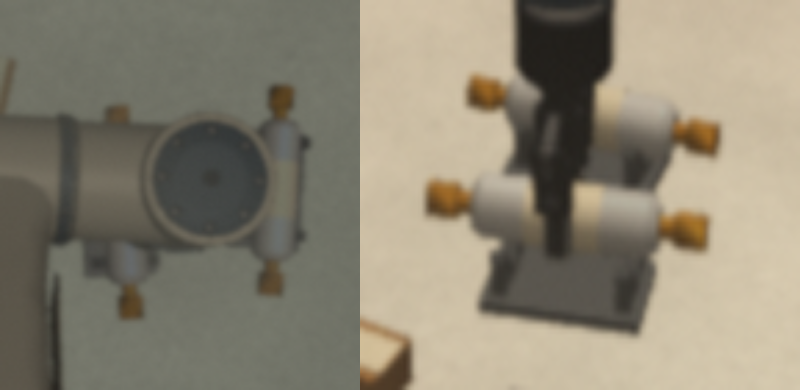

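The side view shows the trap over the cradle's middle, within about 0.5 mm in the same view: nuts at (447,198) and (685,230), cradle base (480–655,250–330). Lowering gently.

>>> apply_moves --deltas '[[[-0.04, 0, 0.3], [0, 0, 0]], [[-0.04, 0, 0.6], [0, 0, 0]], [[-0.04, 0, 0.8], [0, 0, 0]], [[-0.04, 0, 1], [0, 0, 0]], [[-0.04, 0, 1.1], [0, 0, 0]], [[-0.04, 0, 1.2], [0, 0, 0]], [[-0.04, 0, 1.3], [0, 0, 0]], [[-0.04, 0, 1.3], [0, 0, 0]]]'

```text
time: 18.93
position: [0.5117, -0.1751, 0.0254]
orientation: [0.999, 0.032, 0.0, 0.0]
wrist_force: [-0.3, -0.7, -6.0]
gripper_width: 0.0422
grasp_force: 62.7
```

```bash
python3 -c "
from h import *
go([.5118,-.1747,.0243],3.7)"
```

```text
t 18.93 pos [ 0.5117 -0.1751  0.0254] yaw 3.72 j [-0.04   0.392 -0.257  0.    -0.922  1.675] F [-0.3 -0.7 -6. ] M [-0.36 -0.02  0.03] w 0.0422 g 62.65463948249817
delta [ 0.02 -0.04  0.11] [ 0.02 -0.01  0.02]
```

Not quite seated; a little further.

>>> apply_moves --deltas '[[[0, 0, 0.05], [0, 0, 0]], [[0, 0, 0.1], [0, 0, 0]], [[0, 0, 0.15], [0, 0, 0]], [[0, 0, 0.15], [0, 0, 0]]]'

```text
time: 19.27
position: [0.5121, -0.1755, 0.0247]
orientation: [0.999, 0.033, 0.001, 0.001]
wrist_force: [-1.9, -3.8, 1.6]
gripper_width: 0.0427
grasp_force: 63.3
```

```bash
python3 -c "
from h import *
go([.5118,-.1747,.0243],3.7)"
```

```text
t 19.27 pos [ 0.5121 -0.1755  0.0247] yaw 3.75 j [-4.000e-02  3.920e-01 -2.580e-01  1.000e-03 -9.190e-01  1.675e+00] F [-1.9 -3.8  1.6] M [-1.11  0.51 -0.01] w 0.0427 g 63.279662132263184
delta [-0.03 -0.09  0.04] [ 0.08 -0.08  0.05]
```

>>> apply_moves --deltas '[[[0, 0.05, 0], [0, 0, 0]], [[0, 0.1, 0], [0, 0, 0]], [[0, 0.1, 0.03], [0, 0, 0]], [[0, 0.1, 0.03], [0, 0, 0]]]'

```text
time: 19.6
position: [0.5122, -0.1758, 0.0244]
orientation: [0.999, 0.032, 0.001, 0.0]
wrist_force: [-2.1, -0.4, 6.2]
gripper_width: 0.0425
grasp_force: 63.7
```

```bash
python3 -c "
from h import *
go([.5118,-.1747,.0243],3.7)"
```

```text
t 19.6 pos [ 0.5122 -0.1758  0.0244] yaw 3.71 j [-0.042  0.393 -0.257 -0.    -0.919  1.677] F [-2.1 -0.4  6.2] M [ 0.09  0.88 -0.17] w 0.0425 g 63.69736433029175
delta [-0.03 -0.11  0.01] [ 0.01 -0.09  0.01]
```

>>> apply_moves --deltas '[[[0, 0, 0], [0, 0, 0]], [[0, 0, 0], [0, 0, 0]], [[0, 0, 0], [0, 0, 0]], [[0, 0, 0], [0, 0, 0]]]' --fingers 7 --force 20

```text
time: 19.93
position: [0.5118, -0.1757, 0.0234]
orientation: [0.999, 0.033, 0.0, -0.0]
wrist_force: [-0.2, 0.1, -0.6]
gripper_width: 0.0698
grasp_force: 0.0
```

>>> apply_moves --deltas '[[[0, 0, -1], [0, 0, 0]], [[0, 0, -3], [0, 0, 0]], [[0, 0, -6], [0, 0, 0]], [[0, 0, -9], [0, 0, 0]], [[0, 0, -12], [0, 0, 0]], [[-4, 0, -15], [0, 0, 0]], [[-8, -4, -15], [0, 0, 0]], [[-12, -8, -15], [0, 0, 0]], [[-14, -11, -15], [0, 0, 0]], [[-14, -11, -15], [0, 0, 0]], [[-14, -11, -15], [0, 0, 0]]]'

```text
time: 20.85
position: [0.3617, -0.0731, 0.1746]
orientation: [0.999, 0.034, 0.001, -0.001]
wrist_force: [0.9, -0.5, 1.1]
gripper_width: 0.07
grasp_force: 0.0
```

```bash
python3 - <<'E'
from h import *
from bench import optics
go([.5118,-.1747,.0243],3.7)
for n in("top","side"):
    c=optics.read_camera(n); np.savez(f"{n}6.npz",**c)
    P=cloud(c); Z=P[...,2]; hsv=cv2.cvtColor(c["color"],cv2.COLOR_RGB2HSV)
    m=(hsv[...,0]>7)&(hsv[...,0]<20)&(hsv[...,1]>130)&(hsv[...,2]>60)&(Z<.2)&(Z>.035)&(P[...,1]<-.1)
    for ce,s,l in blobs(m,12): print(n,ce.round(1),s[4],np.median(P[l],0).round(4),ray(c,ce,.05).round(4))
a=load("top",6)["color"][130:270,340:470]; b=load("side",6)["color"][150:230,290:400]
cv2.imwrite("pics/c6.png",np.hstack([cv2.resize(a,(360,390)),cv2.resize(b,(440,390),interpolation=cv2.INTER_CUBIC)])[:,:800,::-1])
E
```

```text
t 20.85 pos [ 0.3617 -0.0731  0.1746] yaw 3.86 j [ 2.310e-01 -8.600e-02 -4.160e-01 -1.000e-03 -1.238e+00  1.408e+00] F [ 0.9 -0.5  1.1] M [-0.14  0.05  0.01] w 0.07 g 0.0
delta [14.26 11.17 15.04] [-0.1  -0.12  0.16]
top [441.2 165.7] 48 [ 0.629  -0.3423  0.0556] [[ 0.6299 -0.3447  0.05  ]]
top [386.2 239.4] 30 [ 0.4117 -0.1779  0.056 ] [[ 0.4118 -0.1794  0.05  ]]
side [321.2 168.5] 39 [ 0.6317 -0.3362  0.0515] [[ 0.6325 -0.3394  0.05  ]]
side [372.7 177.3] 37 [ 0.4446 -0.3233  0.0502] [[ 0.4456 -0.3239  0.05  ]]
side [311.8 194. ] 50 [ 0.6061 -0.1626  0.0513] [[ 0.6074 -0.1632  0.05  ]]
side [371.1 200.5] 60 [ 0.415  -0.1724  0.0504] [[ 0.4166 -0.1744  0.05  ]]
```

View pics/c6.png

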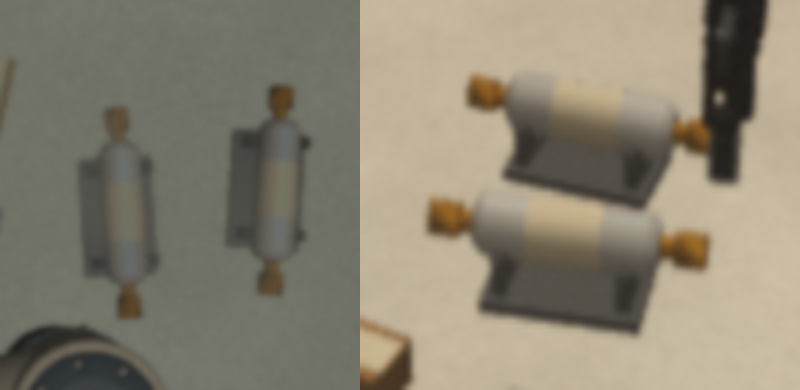

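The trap lies seated in the empty cradle, nuts at (447,215) and (685,250), and the spare is untouched. One quick numeric check of the centring before handing in.

```bash
python3 - <<'E'
from h import *
a=np.radians(3.7); ux=np.array([np.cos(a),np.sin(a)]); uy=np.array([-ux[1],ux[0]])
for n in("top","side"):
    P=cloud(load(n,6)).reshape(-1,3); d=P[:,:2]-[.5105,-.1755]; x,y,z=d@ux,d@uy,P[:,2]
    m=(abs(x)<.13)&(abs(y)<.065)
    for nm,q in (("tube",m&(z>.058)&(z<.08)),("base",m&(z>.008)&(z<.0115)),("all",m&(z>.035)&(z<.08))):
        e=np.percentile(x[q]*1e3,[0,1,99,100]); print(n,nm,q.sum(),e.round(1),(e[1]+e[2])/2,(e[0]+e[3])/2, "y",np.median(y[q]*1e3).round(1),"zmax",z[q].max().round(4))
E
```

```text
top tube 593 [-111.8  -94.7  102.4  111.4] 3.8314164267910087 -0.2399373263155482 y 2.6 zmax 0.0722
top base 199 [-66.4 -66.   61.2  62.2] -2.4267346327707244 -2.078306970228038 y 25.9 zmax 0.0115
top all 1016 [-111.8 -108.8  108.5  111.9] -0.18420024803021562 0.058493966466286906 y 4.4 zmax 0.0722
side tube 290 [-103.   -92.2  104.1  113.1] 5.989642291049286 5.054379556543637 y 8.9 zmax 0.0713
side base 201 [-62.2 -59.2  65.2  65.9] 3.045787677836298 1.8132904706148487 y 18.0 zmax 0.0115
side all 772 [-108.9 -106.8  111.3  117.3] 2.2314091966600316 4.217438634660439 y 14.6 zmax 0.0713
```

```bash
python3 -c "
from bench import order
print(order.job_done())"
```

```text
the job is handed in; nothing more can be done
None
```

The job is done and handed in at about 21 s: I backed the knob off about 220°, felt the trap slide at 6–7 N, drew it clear, took it again round its middle and laid it in the empty cradle, which the last pictures show it within about 2 mm of centred; the judge returned no verdict.

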